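Close the wine filter with fingertip strokes

ROBOT

A 6-joint arm with a two-finger parallel gripper is mounted at the origin on the work surface. World frame = base frame: x ahead of the robot, y to its left, z up, the work surface at z = 0. Lengths are in m, angles in rad, forces in N, time in s.
With the tool pointing down it reaches from about 0.3 to 0.825 m from the base axis. Payload 5.4 kg.
Tool frame: the origin (TCP) lies midway between the tips of the shut fingers; the grasp point (between the pads) lies 19 mm behind it; z points along the fingers, y is the line along which they close (so a half turn about z gives the same grasp; the last joint's range is limited). The gripper opens to 92 mm and grips with 3 to 60 N. Pads are 20 mm wide; open, the fingers measure 128 mm over their backs; the gripper's body (75 mm by 189 mm) begins 69 mm behind the grasp point.
Start: joints at [-1.343, 0.158, 1.597, -0, 1.386, -0.21], TCP at [0.244, -0.521, 0.215] pointing down, gripper open.
Joint ranges: [-2.91, 2.91], [-0.94, 2.29], [0.18, 2.7], [-1.29, 4.43], [0.17, 2.64], [-3, 3]. Speed limits (rad/s): [2.57, 2.57, 3.14, 3.14, 3.14, 3.14].

INTERFACE

Orientations are given as a unit quaternion [x, y, z, w].
In Python, from station import manip gives the robot as it stands.
- The arm moves only by the tool arm_command, never from a script. Its argument "deltas" is text: rows parted by semicolons, each of 5 numbers parted by spaces: the opening, from 0 (shut) to 1 (fully open), then the shift along the tool's x, y, z in cm, then the turn about the tool's z in degrees. In form: jaw tx ty tz turn; .... A call has 1 to 20 rows; each row is the pose to reach, as a shift and turn from the pose commanded when the call began, along the tool's axes at that moment; what a row does not reach only later rows make up. A row lasts 1/8 s, in which the tool goes at most 62.5 mm and 10.7 degrees, less where a joint would pass 70% of its speed; a pose out of reach is approached as far as the arm can. A call with a gripper value outside its range is refused whole. The fingers move at their own pace and stop on an object; "newtons" is the grip in N (left out, the last holds). Time passes only in rows, so rows that repeat a pose let the fingers close. It gives the time, the measured TCP pose, the force, the opening and the grip force at its end, in the units of the state.
- manip.get_obs(): the state, without advancing time (a new reading comes with each control period).
- manip.capture(name): name is "scene" or "top" or "wrist"; returns a dict with "frame" (420x560x3 uint8, red, green, blue), "fx", "fy", "cx", "cy" (pixels), "extrinsics" (4x4, takes a point from camera to world coordinates); the wrist camera has in their place "hand_eye" (4x4, takes a point from camera to tool coordinates, whose origin is the TCP and whose axes are the flange's). Camera axes: x right, y down, z forward; pixel columns grow to the right and rows downward; lengths in m; the calibration is good to about 2 mm. A picture is of the moment at which its call begins: read the wrist's pose just before it. There is no depth.
- manip.close_job(): hands the job in; it is judged then, once.
The state is a dict: "clock": time; "q": joint angles; "qvel": joint speeds; "effort": joint torques, N m; "tcp_pos": TCP position; "orientation": TCP orientation; "wrist_force": force on the tool from outside, world axes, zero at the start; "wrist_torque": the same for the moment, N m; "finger_gap": finger opening in m; "finger_force": force on a finger pad.
Only numpy, scipy, OpenCV 4.12 (cv2) and the standard library are available. Lean on these libraries where they do the work, as an engineer would, in place of code of your own. Each camera call takes 0.05 s, during which the arm holds its last target. There are 200 camera calls.

TASK

Close up the small round wine filter: spin the brass wing nut on its lid clockwise (seen from above) with repeated fingertip pushes against the sides of its wings until it is screwed fully home on the lid, and only then push the inlet valve's lever round until it is fully open, in line with its pipe. Only push from the side: never bring the fingers down astride the nut, its wings or the lever to pinch them. Leave all the loose things on the table where they stand, and finish clear of everything.

Things in the scene. Friction and masses are not known exactly. Their poses are not given: they have to be found in the camera images.
- seat (a point): centre of the flat top of the filter's round steel lid, on the axis of the upright threaded stem. The filter stands fixed on the table: lid 164 mm across, its top 85 mm above the table. z is up; the inlet pipe leaves the housing along this frame's -y. A steel washer 40 mm across, 2.5 mm thick, lies on the lid round the stem; the stem (13 mm thick) ends 50 mm above the lid
- nut (a joint): turn of the wing nut on its right-hand thread, rad: 0 when fully home on the washer (hard stop), growing counter-clockwise seen from above as it unscrews; starts 5.5 to 11 rad open. Clockwise pushing lowers it 6 mm a turn. It turns easily (about 0.05 N m) and stays where it is left
- nut_hub (a point): brass wing nut: this point is on its axis at its underside (2.5 mm above the lid top when home, higher when unscrewed); it turns with the nut. x runs along the two opposite upright wings, which reach 52 mm from the axis both ways, are 6 mm thick (along y) and stand from 8 to 31 mm above this point (the full upper height only beyond 30 mm from the axis); the hub is 30 mm across at the bottom, 22 mm above, 22 mm high
- gauge (a point): centre of a round pressure gauge, 56 mm across, 28 mm high, face up, fixed over the lid's edge 64 mm from the stem, from 50 to 78 mm above the lid top, on a brass post behind it. The wings pass beneath it but a finger cannot: it blocks about 55 degrees either side of its direction from the stem, so that no finger can go round the nut in one sweep
- lever_pivot (a point): upright pivot of the inlet ball valve's lever, on the lever's mid-height, 88 mm above the table, 170 mm from the stem along the pipe (fixed; axes as seat)
- lever (a joint): valve lever, rad: about 0 (0 to 0.12 at the start) when closed, sticking out across the pipe along seat's +x; grows as it turns clockwise seen from above, to 1.571 (hard stop) when fully open, in line with the pipe and pointing away from the filter along seat's -y. Needs about 0.12 N m and stays where it is left
- lever_grip (a point): on the lever, 60 mm from its pivot, in the middle of its black sleeve; x along the lever outward, z up. The lever is 14 mm wide, 10 mm high and ends 92 mm from its pivot; the valve body below it is 36 by 46 mm and reaches 63 mm above the table
- gasket: spare black rubber ring, 90 mm across, 8 mm high, lying flat; loose bystander; origin at its underside's centre
- cork: loose cork, 24 mm thick, 45 mm long, lying; bystander; origin on its lower side, mid-length
- spanner: loose steel spanner, 170 mm long, lying; bystander; origin on its underside, mid-length
- jar: small glass sample jar with steel cap, 54 mm across, 65 mm high; loose bystander; origin at its underside's centre
- cup: steel tasting cup, 72 mm across, 65 mm high; loose bystander; origin at its underside's centre

How it is judged:
On the way, in this order (a step that is already met when the one before it is completed fails the run):
1. the wing nut is screwed fully home while the valve lever is still closed (value of joint nut below 0.15 rad and value of joint lever below 0.3 rad), for 0.2 s.
2. the valve lever is pushed fully open (value of joint lever above 1.45 rad), for 0.2 s.
At the end, for the whole second after the job is handed in: the wing nut is fully home (within 0.15 rad of its stop), the valve lever is fully open (within 0.12 rad of in line with the pipe), both at rest (value of joint nut below 0.15 rad and value of joint lever above 1.45 rad and velocity of joint nut between -0.05 and 0.05 rad/s and velocity of joint lever between -0.05 and 0.05 rad/s); the robot touches nothing.
It fails at once if the fingers come down astride the wing nut's hub or wings (the grasp point within 5 mm of the wings' mid-plane, at their height) (x of the grasp point in the frame of nut_hub between -0.05 and 0.05 m and y of the grasp point in the frame of nut_hub between -0.005 and 0.005 m and z of the grasp point in the frame of nut_hub between -0.01 and 0.041 m).
It fails at once if the fingers come down astride the valve lever (x of the grasp point in the frame of lever_grip between -0.045 and 0.03 m and y of the grasp point in the frame of lever_grip between -0.006 and 0.006 m and z of the grasp point in the frame of lever_grip between -0.02 and 0.016 m).
It fails at once if a loose bystander is moved more than 30 mm, lifted or knocked over (distance of any of gasket, cork, spanner, jar, cup from where it was at the start of the episode above 0.03 m or angle between any of jar, cup's own z axis and vertical above 0.35 rad).
It also fails if it takes over 70 s, if anything falls off the work surface, if the arm or the gripper's body presses on something with over 40 N, if the wrist force passes 120 N, or if a joint passes its speed limit or range.

## Working session

There is one attempt and no reset: what is moved stays moved. The work goes in short steps, Python scripts to look and compute and a tool call to move; the robot and the scene stay as the last step left them, time stands still between calls to the robot, and variables do not carry over. Pictures are saved under pics/ and viewed, at most 10 in all, crops included, and the job is handed in when it is done.

Besides the shell and the picture viewer there is one more tool, called after "Emit:" in YAML: its name, and indented under it one key for each argument. arm_command: Moves the arm, as the interface text tells. Its arguments: {"type":"object","properties":{"deltas":{"type":"string"},"newtons":{"type":"number"}},"required":["deltas"]}

```bash
mkdir -p pics; python3 - <<'E'
from station import manip
import cv2,numpy as np
o=manip.get_obs();print(o)
ims=[]
for n in("scene","top"):
    c=manip.capture(n);cv2.imwrite(f"pics/{n}0.png",c["frame"][:,:,::-1])
    np.savez(f"{n}0.npz",**c);print(n,c["fx"],c["fy"],c["cx"],c["cy"],np.round(c["extrinsics"],4).tolist())
E
```

```text
{'clock': 0.0, 'q': array([-1.34308717e+00,  1.59028673e-01,  1.59819743e+00, -2.15548655e-05,
        1.38618475e+00, -2.10069226e-01]), 'qvel': array([ 0.00024872,  0.00200748, -0.00172189,  0.00078528,  0.00070689,
        0.00088396]), 'effort': array([ 1.53883273e-03, -3.85569298e+01, -3.22103906e+01,  7.02225929e-02,
        3.76996142e-02, -1.48207846e-04]), 'tcp_pos': array([ 0.2436088 , -0.52017273,  0.21364779]), 'orientation': array([ 9.76138423e-01,  2.17147305e-01, -1.86102087e-05, -9.08971056e-04]), 'wrist_force': array([-0.22248586, -0.14838974, -0.98408414]), 'wrist_torque': array([-0.02604282,  0.02790569, -0.00299754]), 'finger_force': 0.0, 'finger_gap': 0.09193886768367156}
scene 459.8019848853997 459.8019848853997 279.2213078983745 211.40938645121378 [[0.8062, 0.3195, -0.4981, 0.9885], [0.5916, -0.4194, 0.6886, -0.5247], [0.0111, -0.8497, -0.5271, 0.5335], [0.0, 0.0, 0.0, 1.0]]
top 420.5581466636254 420.5581466636254 281.6836687353081 212.49490534697796 [[-0.0281, -0.9775, 0.2089, 0.4122], [-0.9996, 0.0288, 0.0002, 0.0592], [-0.0062, -0.2088, -0.9779, 0.8814], [0.0, 0.0, 0.0, 1.0]]
```

View pics/scene0.png

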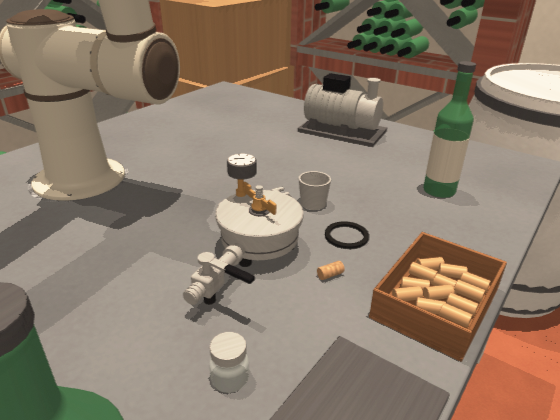

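View pics/top0.png

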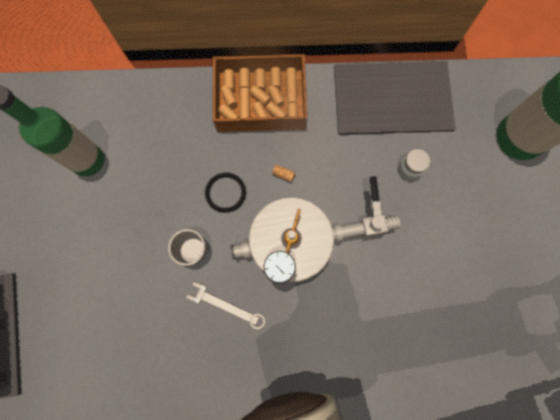

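The scene picture shows the filter at about (260,215), the gauge at (241,165), the lever from (225,263) to (252,275) and the jar at (228,360). The top picture shows the lid at (291,240), the stem and nut at (291,237) with wing tips at (298,210) and (286,262), and the gauge at (279,267). It also shows the lever from (376,225) to (374,178), the jar at (416,162) and the cork at (284,173). I'll measure next.

```bash
cat > h.py <<'E'
import numpy as np,cv2
def ray(c,u,v):
    E=np.asarray(c["extrinsics"]);d=E[:3,:3]@np.array([(u-c["cx"])/c["fx"],(v-c["cy"])/c["fy"],1.]);return E[:3,3],d
def onz(c,u,v,z):
    o,d=ray(c,u,v);return o+d*(z-o[2])/d[2]
def tri(c1,p1,c2,p2):
    A=[];b=[]
    o1,d1=ray(c1,*p1);o2,d2=ray(c2,*p2)
    t=np.linalg.lstsq(np.c_[d1,-d2],o2-o1,rcond=None)[0]
    a=o1+t[0]*d1;b=o2+t[1]*d2
    return (a+b)/2,np.linalg.norm(a-b)
def proj(c,P):
    E=np.linalg.inv(np.asarray(c["extrinsics"]));p=E[:3,:3]@np.asarray(P)+E[:3,3]
    return c["fx"]*p[0]/p[2]+c["cx"],c["fy"]*p[1]/p[2]+c["cy"]
E
python3 - <<'E'
from h import *
T=np.load("top0.npz");S=np.load("scene0.npz")
a=cv2.resize(T["frame"][165:295,235:410,::-1],None,fx=4,fy=4,interpolation=cv2.INTER_CUBIC)
b=cv2.resize(S["frame"][145:305,180:320,::-1],None,fx=4,fy=3.7,interpolation=cv2.INTER_CUBIC)
cv2.imwrite("pics/tc.png",a);cv2.imwrite("pics/sc.png",b)
for n,p,z in [("lid",(291,240),.085),("pivot",(376,225),.093),("tip",(374,178),.093),("gauge",(279,267),.163),("stem",(291.5,235),.135),("jar",(416,160),.065),("cork",(284,173),.02)]:
    print(n,onz(T,*p,z).round(4))
E
```

```text
lid [0.5281 0.0431 0.085 ]
pivot [ 0.551  -0.1193  0.093 ]
tip [ 0.644  -0.1224  0.093 ]
gauge [0.4711 0.0665 0.163 ]
stem [0.5298 0.0429 0.135 ]
jar [ 0.6877 -0.217   0.065 ]
cork [0.6823 0.052  0.02  ]
```

View pics/tc.png

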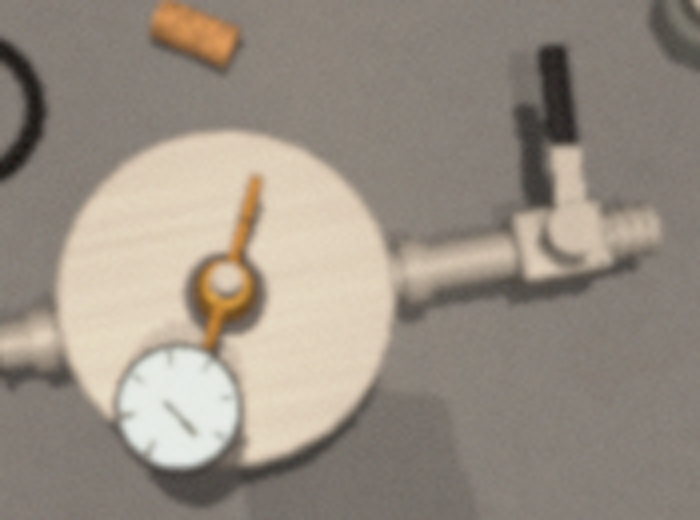

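View pics/sc.png

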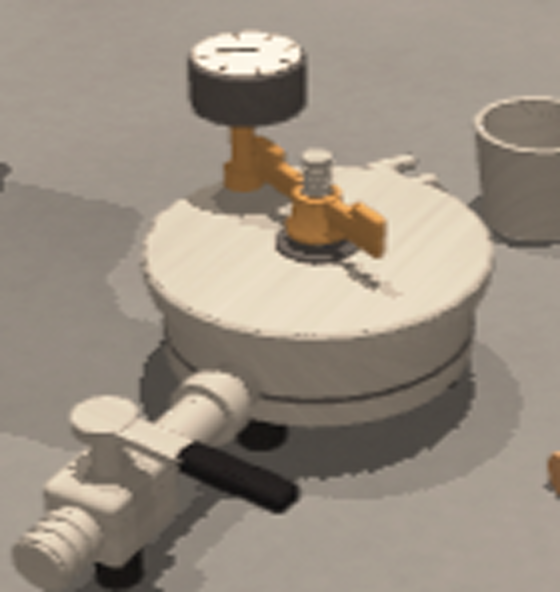

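The top crop shows the stem top at (226,278), the front wing tip at (258,177), the lid spanning x 57–395, and the lever tip at (552,45). The scene crop shows the front wing's upper outer corner at (385,210) and the wing well above the washer.

```bash
cat >> h.py <<'E'
TC=lambda x,y:(235+x/4,165+y/4)
SC=lambda x,y:(180+x/4,145+y/3.7)
def plan(start,pts,cz=None,psi=None):
    """world xyz pts -> tool-axis shifts in cm from start (tool down, x-axis yaw psi)"""
    c,s=np.cos(psi),np.sin(psi);R=np.array([[c,s,0],[s,-c,0],[0,0,-1.]])
    return np.round((np.asarray(pts)-start)@R*100,1)
def rows(r,jaw=0):
    return "; ".join(f"{jaw} {a:g} {b:g} {c:g} 0" for a,b,c in r)
E
python3 - <<'E'
from h import *
T=np.load("top0.npz");S=np.load("scene0.npz")
f=T["frame"]; hsv=cv2.cvtColor(f,cv2.COLOR_RGB2HSV)
seat=onz(T,*TC(226,300),.085)
# lid circle: bright, low sat
roi=np.zeros(f.shape[:2],np.uint8);roi[190:290,245:337]=1
m=((hsv[...,2]>165)&(roi>0)).astype(np.uint8)
c=max(cv2.findContours(m,0,1)[0],key=cv2.contourArea)[:,0,:]
h=cv2.convexHull(c)[:,0,:]
P=np.array([onz(T,*p,.085)[:2] for p in h]);
# gauge side hull points excluded
k=[np.hypot(*(p-[.471,.0665]))>.045 for p in P];P=P[k]
s=np.linalg.lstsq(np.c_[2*P,np.ones(len(P))],(P**2).sum(1),rcond=None)[0];print("lid fit",s[:2],"R",np.sqrt(s[2]+s[0]**2+s[1]**2))
print("stem",tri(T,TC(226,278),S,SC(316,157)))
print("wingtip",tri(T,TC(258,177),S,SC(383,211)))
print("levertip",tri(T,TC(552,46),S,SC(288,497)),onz(T,*TC(552,46),.093))
print("lever base",onz(T,*TC(568,180),.093),"knob .1",onz(T,*TC(576,230),.1))
print("gauge",onz(T,*TC(179,408),.163))
g=[.5285,.043]
w=((hsv[...,0]>8)&(hsv[...,0]<22)&(hsv[...,1]>140)&(roi>0))
v,u=np.nonzero(w)
for z in(.118,.128):
  Q=np.array([onz(T,a,b,z)[:2] for a,b in zip(u,v)])
  d=Q-s[:2];r=np.hypot(*d.T);q=d[(r>.025)&(r<.06)&(d[:,0]>0)];print(z,len(q),np.degrees(np.arctan2(*q.mean(0)[::-1])),r[d[:,0]>0].max())
E
```

```text
lid fit [0.5308872  0.04399246] R 0.08236030622199296
stem (array([0.53150722, 0.0430804 , 0.13230156]), np.float64(0.000894381416586274))
wingtip (array([0.57974259, 0.02732803, 0.1262577 ]), np.float64(0.0028772165432428107))
levertip (array([ 0.64861084, -0.12166277,  0.08828229]), np.float64(0.00030298604151968406)) [ 0.64709222 -0.12068772  0.093     ]
lever base [ 0.58010102 -0.12343298  0.093     ] knob .1 [ 0.55438436 -0.12375946  0.1       ]
gauge [0.4710401  0.06526145 0.163     ]
0.118 24 -19.414847885580755 0.05052639282061476
0.128 22 -19.773097030139926 0.04832247754721922
```

```bash
cat >> h.py <<'E'
SEAT=np.array([.531,.0435]);PSI=np.radians(25.08)
def arc(c,r,a0,a1,n,z):
    a=np.radians(np.linspace(a0,a1,n));return np.c_[c[0]+r*np.cos(a),c[1]+r*np.sin(a),np.full(n,z)]
E
python3 - <<'E'
from h import *
p=arc(SEAT,.044,40,40,1,.2)[0]
r=plan([.244,-.521,.215],[p,[p[0],p[1],.103]],psi=PSI);print(rows(r))
print(rows(plan(arc(SEAT,.044,40,40,1,.103)[0],arc(SEAT,.044,30,-143,18,.103),psi=PSI)))
E
```

```text
0 54.2 -40.1 1.5 0; 0 54.2 -40.1 11.2 0
0 0.1 0.8 0 0; 0 0.1 1.5 0 0; 0 -0 2.3 0 0; 0 -0.3 3 0 0; 0 -0.7 3.7 0 0; 0 -1.2 4.3 0 0; 0 -1.8 4.8 0 0; 0 -2.5 5.2 0 0; 0 -3.2 5.4 0 0; 0 -4 5.5 0 0; 0 -4.8 5.5 0 0; 0 -5.5 5.3 0 0; 0 -6.3 5 0 0; 0 -6.9 4.6 0 0; 0 -7.5 4.1 0 0; 0 -8 3.5 0 0; 0 -8.3 2.8 0 0; 0 -8.6 2 0 0
```

Emit:
arm_command:
  deltas: "0 5 -4 0 0; 0 10 -8 0 0; 0 15 -12 0 0; 0 20 -15 0 0; 0 25 -18.5 0 0; 0 30 -22 0 0; 0 35 -26 0 0; 0 40 -30 0 0; 0 45 -34 0 0; 0 50 -37 0 0; 0 54.2 -40.1 1.5 0; 0 54.2 -40.1 1.5 0; 0 54.2 -40.1 1.5 0; 0 54.2 -40.1 1.5 0; 0 54.2 -40.1 1.5 0"
  newtons: 20

```text
clock: 1.98
tcp_pos: [0.5646, 0.0711, 0.2002]
orientation: [0.976, 0.216, 0.0, 0.0]
wrist_force: [-0.4, 0.2, 0.5]
finger_gap: 0.0003
finger_force: 0.0
```

Exact position. Going down beside the wing.

Emit:
arm_command:
  deltas: "0 0 0 5 0; 0 0 0 9.7 0; 0 0 0 9.7 0; 0 0 0 9.7 0"

```text
clock: 2.48
tcp_pos: [0.566, 0.0718, 0.1048]
orientation: [0.976, 0.217, 0.001, 0.0]
wrist_force: [-0.7, 0.1, -0.2]
finger_gap: 0.0005
finger_force: 0.0
```

Emit:
arm_command:
  deltas: "0 0.1 0.8 0 0; 0 0.1 1.5 0 0; 0 0 2.3 0 0; 0 -0.3 3 0 0; 0 -0.7 3.7 0 0; 0 -1.2 4.3 0 0; 0 -1.8 4.8 0 0; 0 -2.5 5.2 0 0; 0 -3.2 5.4 0 0; 0 -4 5.5 0 0; 0 -4.8 5.5 0 0; 0 -5.5 5.3 0 0; 0 -6.3 5 0 0; 0 -6.9 4.6 0 0; 0 -7.5 4.1 0 0; 0 -8 3.5 0 0; 0 -8.3 2.8 0 0; 0 -8.6 2 0 0; 0 -8.6 2 0 0"

```text
clock: 4.85
tcp_pos: [0.4944, 0.0183, 0.1024]
orientation: [0.976, 0.218, -0.001, -0.0]
wrist_force: [0.0, 0.1, -0.3]
finger_gap: 0.0009
finger_force: 0.0
```

```bash
cat > look.py <<'E'
import sys
from h import *
from station import manip
o=manip.get_obs()
for n in("scene","top"):
    c=manip.capture(n);np.savez(f"{n}_{sys.argv[1]}.npz",**c)
    if n=="scene": A=cv2.resize(c["frame"][145:305,180:320,::-1],None,fx=3.5,fy=3.5)
    else: B=cv2.resize(c["frame"][165:305,235:335,::-1],None,fx=4,fy=4)[:560]
cv2.imwrite(f"pics/l{sys.argv[1]}.png",np.hstack([A[:,:400],B[:,:400]]))
print(o["clock"],o["tcp_pos"],o["wrist_force"],o["q"])
E
python3 look.py 1
```

```text
4.85 [0.4943744  0.01829828 0.10240918] [ 0.03995006  0.11631987 -0.33178839] [-2.07892769e-01  7.15740080e-02  1.92581660e+00  1.44553117e-04
  1.14553633e+00  9.24280276e-01]
```

View pics/l1.png

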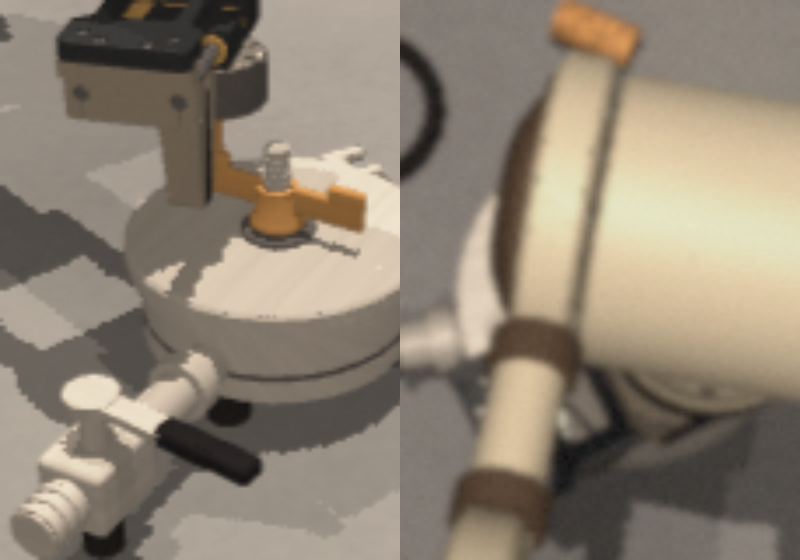

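The left view shows the finger past the gauge side. The wing has followed: the front wing's tip is now at (365,210) and the other is beside the finger at (225,180). The arm blocks the top view.

```bash
python3 - <<'E'
from h import *
A=lambda a,z,r=.044:arc(SEAT,r,a,a,1,z)[0]
st=A(-143,.103)
print(rows(plan(st,[A(-143,.158),A(52,.158),A(52,.103)],psi=PSI)))
print(rows(plan(A(52,.103),arc(SEAT,.044,42,-143,19,.103),psi=PSI)))
T=np.load("scene_1.npz");
for z in(.115,.12,.125):
    d=onz(T,180+365/3.5,145+190/3.5,z)[:2]-SEAT;print(z,np.degrees(np.arctan2(d[1],d[0])),np.hypot(*d))
E
```

```text
0 0 0 -5.5 0; 0 8.2 -2.9 -5.5 0; 0 8.2 -2.9 0 0
0 0.3 0.7 0 0; 0 0.4 1.5 0 0; 0 0.5 2.3 0 0; 0 0.3 3.1 0 0; 0 0.1 3.8 0 0; 0 -0.3 4.5 0 0; 0 -0.8 5.1 0 0; 0 -1.4 5.6 0 0; 0 -2.1 6 0 0; 0 -2.8 6.3 0 0; 0 -3.6 6.4 0 0; 0 -4.4 6.4 0 0; 0 -5.2 6.2 0 0; 0 -5.9 5.9 0 0; 0 -6.6 5.5 0 0; 0 -7.2 5 0 0; 0 -7.6 4.4 0 0; 0 -8 3.7 0 0; 0 -8.2 2.9 0 0
0.115 21.28301006392964 0.048075857658168616
0.12 11.870457410488472 0.05081475232068192
0.125 3.6166609362547657 0.05476821920116347
```

Emit:
arm_command:
  deltas: "0 0 0 -5.5 0; 0 0 0 -5.5 0; 0 4.1 -1.5 -5.5 0; 0 8.2 -2.9 -5.5 0; 0 8.2 -2.9 -5.5 0; 0 8.2 -2.9 0 0; 0 8.2 -2.9 0 0; 0 8.2 -2.9 0 0"

```text
clock: 5.95
tcp_pos: [0.5573, 0.0782, 0.1036]
orientation: [0.976, 0.217, 0.0, 0.0]
wrist_force: [0.8, -0.7, 0.8]
finger_gap: 0.0006
finger_force: 0.0
```

Emit:
arm_command:
  deltas: "0 0.3 0.7 0 0; 0 0.4 1.5 0 0; 0 0.5 2.3 0 0; 0 0.3 3.1 0 0; 0 0.1 3.8 0 0; 0 -0.3 4.5 0 0; 0 -0.8 5.1 0 0; 0 -1.4 5.6 0 0; 0 -2.1 6 0 0; 0 -2.8 6.3 0 0; 0 -3.6 6.4 0 0; 0 -4.4 6.4 0 0"

```text
clock: 7.45
tcp_pos: [0.5443, 0.0017, 0.1028]
orientation: [0.976, 0.217, 0.0, 0.0]
wrist_force: [2.3, 1.5, -0.3]
finger_gap: 0.0002
finger_force: 1.0
```

```bash
python3 look.py 2
```

```text
7.45 [0.54432917 0.00174621 0.10281527] [ 2.27848845  1.48508673 -0.25868558] [-2.18845741e-01  1.93440702e-01  1.78940606e+00 -6.75471492e-05
  1.15777512e+00  9.14092866e-01]
```

View pics/l2.png

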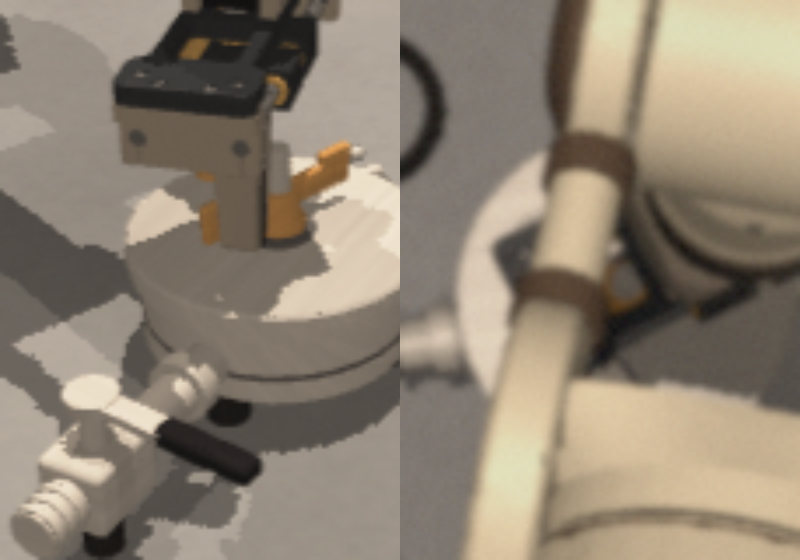

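The wing is following the finger: the pushed wing's tip is at (208,222) and the other at (345,160). The push force is about 3 N.

Emit:
arm_command:
  deltas: "0 -0.8 -0.2 0 0; 0 -1.5 -0.5 0 0; 0 -2.2 -0.9 0 0; 0 -2.8 -1.4 0 0"

```text
clock: 8.05
tcp_pos: [0.5125, 0.0028, 0.1026]
orientation: [0.976, 0.217, -0.0, 0.0]
wrist_force: [0.8, -0.0, -0.1]
finger_gap: 0.0004
finger_force: 0.6
```

Emit:
arm_command:
  deltas: "0 -0.4 -0.6 0 0; 0 -0.8 -1.3 0 0; 0 -1 -2.1 0 0; 0 -1 -2.1 0 0"

```text
clock: 8.55
tcp_pos: [0.4945, 0.0183, 0.1025]
orientation: [0.976, 0.218, -0.0, -0.0]
wrist_force: [-0.2, -0.3, 1.2]
finger_gap: 0.0006
finger_force: 0.1
```

```bash
python3 look.py 3; python3 - <<'E'
from h import *
for i in (1,3):
  f=np.load(f"scene_{i}.npz")["frame"][145:305,180:320];h=cv2.cvtColor(f,cv2.COLOR_RGB2HSV)
  w=((h[...,0]>8)&(h[...,0]<22)&(h[...,1]>150)&(h[...,2]>120)).astype(np.uint8)
  n,l,s,c=cv2.connectedComponentsWithStats(w)
  for k in range(1,n):
    if s[k][4]>30: print(i,s[k]+[180,145,0,0,0],c[k]+[180,145])
E
```

```text
8.55 [0.49451195 0.01827065 0.1024679 ] [-0.21640399 -0.28029938  1.21514865] [-2.07839655e-01  7.16397967e-02  1.92561689e+00  6.22915122e-05
  1.14540086e+00  9.24359247e-01]
1 [242 189  42  23 392] [262.20918367 202.39540816]
3 [241 180  43  33 401] [261.78054863 203.17206983]
```

```bash
python3 - <<'E'
from h import *
for i in (1,3):
  f=np.load(f"scene_{i}.npz")["frame"][:,:];h=cv2.cvtColor(f,cv2.COLOR_RGB2HSV)
  w=((h[...,0]>8)&(h[...,0]<22)&(h[...,1]>150)&(h[...,2]>100))
  print(i,[(u,*np.nonzero(w[185:225,u])[0][[0,-1]]+185) for u in range(246,288,3) if w[185:225,u].any()])
E
```

```text
1 [(246, np.int64(194), np.int64(199)), (249, np.int64(194), np.int64(200)), (252, np.int64(195), np.int64(209)), (255, np.int64(199), np.int64(210)), (258, np.int64(200), np.int64(211)), (261, np.int64(200), np.int64(211)), (264, np.int64(199), np.int64(210)), (267, np.int64(200), np.int64(206)), (270, np.int64(200), np.int64(206)), (273, np.int64(201), np.int64(207)), (276, np.int64(199), np.int64(208)), (279, np.int64(200), np.int64(209)), (282, np.int64(200), np.int64(209))]
3 [(246, np.int64(195), np.int64(201)), (249, np.int64(196), np.int64(201)), (252, np.int64(197), np.int64(210)), (255, np.int64(201), np.int64(211)), (258, np.int64(201), np.int64(212)), (261, np.int64(201), np.int64(212)), (264, np.int64(200), np.int64(211)), (267, np.int64(201), np.int64(207)), (270, np.int64(202), np.int64(207)), (273, np.int64(202), np.int64(208)), (276, np.int64(200), np.int64(209)), (279, np.int64(201), np.int64(210)), (282, np.int64(202), np.int64(210))]
```

```bash
python3 - <<'E'
from h import *
S=np.load("scene_3.npz")
for z in(.0875,.0885,.0895,.0905,.0935): print(z,np.round(proj(S,[.531+.0094,.0435-.0117,z]),1), "wingtip top 12deg", np.round(proj(S,[.531+.052*np.cos(.2),.0435+.052*np.sin(.2),z+.031]),1))
E
```

```text
0.0875 [259.  212.7] wingtip top 12deg [284.8 200.3]
0.0885 [259.  212.3] wingtip top 12deg [284.8 199.8]
0.0895 [259.  211.8] wingtip top 12deg [284.8 199.3]
0.0905 [259.  211.3] wingtip top 12deg [284.8 198.8]
0.0935 [259.  209.9] wingtip top 12deg [284.9 197.3]
```

Emit:
arm_command:
  deltas: "0 0 0 -5.5 0; 0 0 0 -5.5 0; 0 4.1 -1.5 -5.5 0; 0 8.2 -2.9 -5.5 0; 0 8.2 -2.9 -5.5 0; 0 8.2 -2.9 0 0; 0 8.2 -2.9 0 0; 0 8.2 -2.9 0 0"

```text
clock: 9.65
tcp_pos: [0.5573, 0.0782, 0.1036]
orientation: [0.976, 0.217, 0.0, 0.0]
wrist_force: [-0.1, 0.9, 1.0]
finger_gap: 0.0002
finger_force: 0.0
```

Emit:
arm_command:
  deltas: "0 0.3 0.7 0 0; 0 0.4 1.1 0 0; 0 0.4 1.5 0 0; 0 0.4 1.5 0 0"

```text
clock: 10.15
tcp_pos: [0.5677, 0.067, 0.1033]
orientation: [0.976, 0.217, 0.001, -0.0]
wrist_force: [-0.1, 2.7, 1.3]
finger_gap: 0.0004
finger_force: 1.3
```

Emit:
arm_command:
  deltas: "0 0.1 0.4 0 0; 0 0.1 0.4 0 0"

```text
clock: 10.4
tcp_pos: [0.5684, 0.066, 0.1027]
orientation: [0.976, 0.217, -0.001, -0.003]
wrist_force: [-5.2, 9.3, 6.0]
finger_gap: 0.0001
finger_force: 5.3
```

Emit:
arm_command:
  deltas: "0 0 0.4 0 0; 0 0 0.4 0 0"

```text
clock: 10.65
tcp_pos: [0.5687, 0.065, 0.1025]
orientation: [0.976, 0.217, -0.002, -0.005]
wrist_force: [-8.6, 17.2, 9.5]
finger_gap: 0.0006
finger_force: 9.8
```

Emit:
arm_command:
  deltas: "0 -0.1 0.4 0 0; 0 -0.1 0.4 0 0"

```text
clock: 10.9
tcp_pos: [0.5689, 0.064, 0.1024]
orientation: [0.976, 0.217, -0.002, -0.008]
wrist_force: [-10.9, 27.9, 9.8]
finger_gap: 0.0004
finger_force: 14.6
```

The force climbs to about 28 N with almost no motion, so the nut is hard against its stop. I'll back off and check.

Emit:
arm_command:
  deltas: "0 0 -1.2 0 0; 0 -0.1 -2 0 0; 0 -0.1 -2 -4 0; 0 -0.1 -2 -9 0; 0 -0.1 -2 -9.7 0; 0 -0.1 -2 -9.7 0"

```text
clock: 11.65
tcp_pos: [0.5629, 0.0731, 0.1994]
orientation: [0.976, 0.217, 0.0, 0.0]
wrist_force: [0.0, 0.2, -0.9]
finger_gap: 0.0002
finger_force: 0.0
```

```bash
python3 look.py 4; python3 - <<'E'
from h import *
f=np.load(f"scene_4.npz")["frame"][:,:];h=cv2.cvtColor(f,cv2.COLOR_RGB2HSV)
w=((h[...,0]>8)&(h[...,0]<22)&(h[...,1]>150)&(h[...,2]>100))
print([(u,*np.nonzero(w[185:225,u])[0][[0,-1]]+185) for u in range(246,288,3) if w[185:225,u].any()])
E
```

```text
11.65 [0.56286126 0.07309925 0.19935265] [ 0.03937101  0.22590551 -0.93049704] [-8.33939767e-02  1.50883076e-01  1.63595827e+00 -5.40170879e-04
  1.35457897e+00  1.05016441e+00]
[(246, np.int64(195), np.int64(201)), (249, np.int64(196), np.int64(201)), (252, np.int64(196), np.int64(210)), (255, np.int64(201), np.int64(212)), (258, np.int64(202), np.int64(212)), (261, np.int64(201), np.int64(212)), (264, np.int64(200), np.int64(211)), (267, np.int64(201), np.int64(208)), (270, np.int64(202), np.int64(208)), (273, np.int64(202), np.int64(209)), (276, np.int64(200), np.int64(209)), (279, np.int64(201), np.int64(210)), (282, np.int64(201), np.int64(211))]
```

View pics/l4.png

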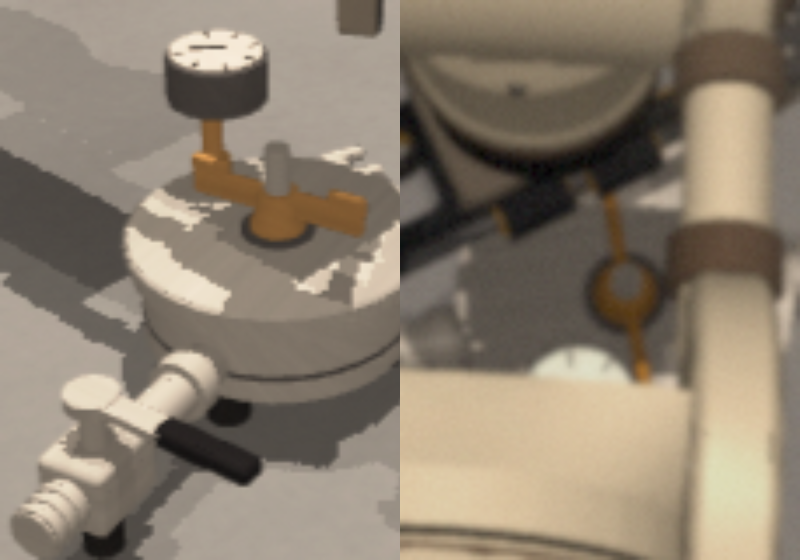

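The nut sits on the washer with its wings at about +10°, close to the seat's x direction (+8°). The wing tips are at (200,170) and (365,215). The lever is untouched, with its sleeve end at (255,470). Now the lever.

```bash
python3 - <<'E'
from h import *
pv=np.array([.5547,-.1248]);s=arc(pv,.064,38,38,1,.075)[0]
print(s,rows(plan([.5626,.0736,.2],[[*s[:2],.2],s],psi=PSI)))
print(rows(plan(s,arc(pv,.064,30,-56,13,.075),psi=PSI)))
E
```

```text
[ 0.60513269 -0.08539767  0.075     ] 0 -2.9 16.2 0 0; 0 -2.9 16.2 12.5 0
0 0.1 0.9 0 0; 0 0.2 1.7 0 0; 0 0.1 2.5 0 0; 0 -0.1 3.3 0 0; 0 -0.4 4 0 0; 0 -0.7 4.7 0 0; 0 -1.2 5.4 0 0; 0 -1.7 6 0 0; 0 -2.3 6.5 0 0; 0 -3 6.9 0 0; 0 -3.7 7.3 0 0; 0 -4.5 7.6 0 0; 0 -5.2 7.8 0 0
```

Emit:
arm_command:
  deltas: "0 -1 5.5 0 0; 0 -2 11 0 0; 0 -2.9 16.2 0 0; 0 -2.9 16.2 0 0; 0 -2.9 16.2 5 0; 0 -2.9 16.2 10 0; 0 -2.9 16.2 12.5 0; 0 -2.9 16.2 12.5 0; 0 -2.9 16.2 12.5 0"

```text
clock: 12.88
tcp_pos: [0.6058, -0.085, 0.0755]
orientation: [0.976, 0.217, 0.0, 0.0]
wrist_force: [1.1, 0.1, -0.0]
finger_gap: 0.0003
finger_force: 0.0
```

Emit:
arm_command:
  deltas: "0 0.1 0.9 0 0; 0 0.2 1.7 0 0; 0 0.1 2.5 0 0; 0 -0.1 3.3 0 0; 0 -0.4 4 0 0; 0 -0.7 4.7 0 0; 0 -1.2 5.4 0 0; 0 -1.7 6 0 0; 0 -1.7 6 0 0"

```text
clock: 14.0
tcp_pos: [0.6153, -0.1482, 0.0747]
orientation: [0.976, 0.217, 0.0, 0.001]
wrist_force: [0.2, 0.0, 0.1]
finger_gap: 0.0005
finger_force: 0.0
```

Emit:
arm_command:
  deltas: "0 -0.6 0.5 0 0; 0 -1.3 0.9 0 0; 0 -2 1.3 0 0; 0 -2.8 1.6 0 0; 0 -3.5 1.8 0 0"

```text
clock: 14.62
tcp_pos: [0.5912, -0.1785, 0.0748]
orientation: [0.976, 0.217, 0.0, 0.0]
wrist_force: [2.0, 3.3, -0.9]
finger_gap: 0.0006
finger_force: 1.4
```

```bash
python3 look.py 5; python3 - <<'E'
from h import *
pv=np.array([.5547,-.1248]);s=arc(pv,.064,-56,-56,1,.075)[0]
print(rows(plan(s,arc(pv,.064,-59,-77,7,.075),psi=PSI)))
E
```

```text
14.625 [ 0.59116086 -0.17849225  0.07478726] [ 1.97548843  3.34241068 -0.87368532] [-4.88876417e-01  4.03308520e-01  1.58892979e+00  4.95218212e-04
  1.14860644e+00  6.44285943e-01]
0 -0.3 0 0 0; 0 -0.7 0.1 0 0; 0 -1 0.1 0 0; 0 -1.3 0.1 0 0; 0 -1.7 0 0 0; 0 -2 -0 0 0; 0 -2.3 -0.1 0 0
```

View pics/l5.png

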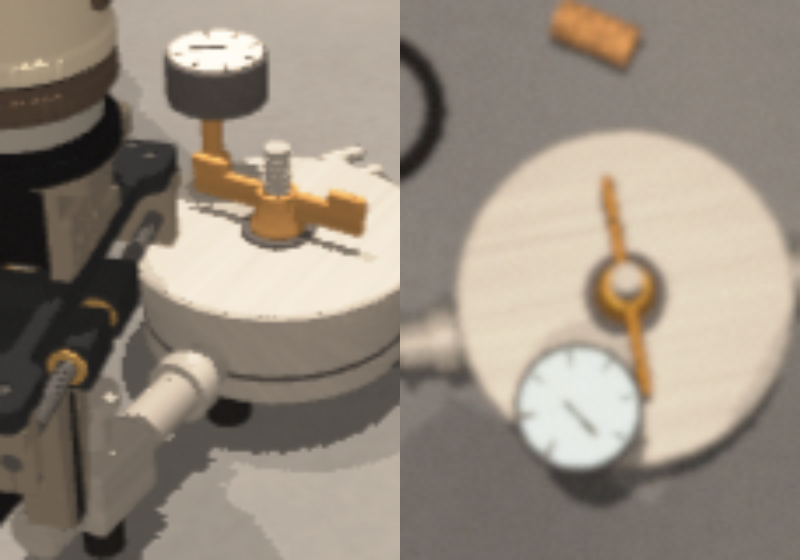

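The top view shows the nut home, with its wing from (607,180) to (645,395). The scene view shows the finger beside the valve. I'll finish the lever with small steps.

Emit:
arm_command:
  deltas: "0 -0.3 0 0 0; 0 -0.7 0.1 0 0; 0 -0.7 0.1 0 0"

```text
clock: 15.1
tcp_pos: [0.5867, -0.1809, 0.0749]
orientation: [0.976, 0.217, 0.002, -0.0]
wrist_force: [7.3, 4.9, -1.4]
finger_gap: 0.0006
finger_force: 3.7
```

Emit:
arm_command:
  deltas: "0 -0.3 0 0 0; 0 -0.3 0 0 0"

```text
clock: 15.35
tcp_pos: [0.5863, -0.181, 0.0751]
orientation: [0.976, 0.217, 0.005, -0.001]
wrist_force: [14.5, 8.7, -4.7]
finger_gap: 0.0005
finger_force: 7.7
```

Emit:
arm_command:
  deltas: "0 -0.3 0 0 0; 0 -0.3 0 0 0"

```text
clock: 15.6
tcp_pos: [0.5859, -0.1812, 0.0753]
orientation: [0.976, 0.216, 0.008, -0.001]
wrist_force: [23.3, 12.4, -9.4]
finger_gap: 0.0003
finger_force: 11.9
```

The lever is at its stop, with the finger at the predicted position. Backing off and lifting clear.

Emit:
arm_command:
  deltas: "0 1.5 0 0 0; 0 3.5 0 0 0; 0 3.5 0 -4 0; 0 3.5 0 -9 0; 0 3.5 0 -13 0; 0 -1 5 -14 0; 0 -6 10 -14 0; 0 -11 15 -14 0; 0 -15 19 -14 0; 0 -15 19 -14 0; 0 -15 19 -14 0; 0 -15 19 -14 0"

```text
clock: 17.1
tcp_pos: [0.5253, -0.4186, 0.2145]
orientation: [0.976, 0.218, -0.0, -0.0]
wrist_force: [-0.4, 0.1, -0.4]
finger_gap: 0.0004
finger_force: 0.0
```

```bash
python3 - <<'E'
from station import manip
import cv2
o=manip.get_obs();print(o["clock"],o["tcp_pos"],o["wrist_force"])
c=manip.capture("top");cv2.imwrite("pics/end.png",cv2.resize(c["frame"][150:300,160:440,::-1],None,fx=2.8,fy=2.8))
E
```

```text
17.1 [ 0.52526816 -0.41860081  0.21449759] [-0.39657673  0.14407439 -0.4252189 ]
```

View pics/end.png

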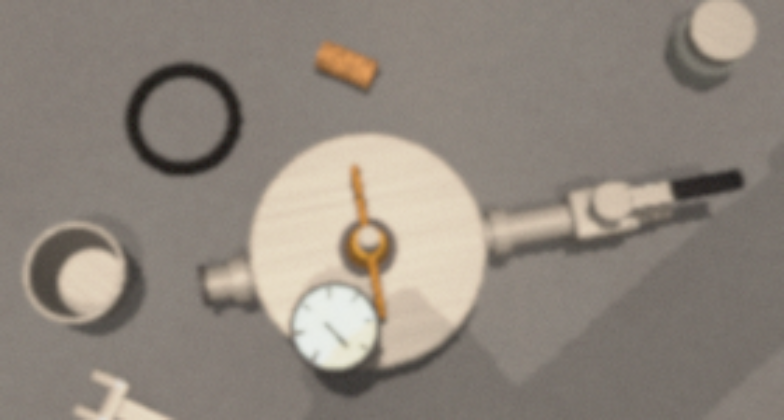

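The lever, from (610,200) to (742,180), is in line with the pipe. The nut is home at (368,240), the loose things haven't moved, and the arm is clear.

```bash
python3 -c "
from station import manip
print(manip.close_job())"
```

```text
the job is handed in; nothing more can be done
None
```

I handed the job in at about 17 s: the wing nut is home against its stop, the valve lever is fully open in line with the pipe, the loose things look undisturbed in the last picture, and the arm is clear; no verdict came back.

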